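# Find the loose bolt on the ink mould and hold its cover open

## Task

One of the three bolts along the near edge of the ink-stick mould has worked loose: tap them from above until you find the one that drops, and leave it pushed down. Then take the knob of the cover right behind that bolt, lift the cover about half-way to upright (roughly 45 degrees) and finish while still holding it there in the gripper, so that the bolt's cell can be inspected. Keep the other two covers shut and do not disturb the stone, ink stick, weight and knife lying beside the mould.

Things in the scene. Friction and masses are not known exactly. Their poses are not given: they have to be found in the camera images.
- mould: Wooden ink-stick mould, fixed to the bench, 200 (its x) x 300 (its y) x 50 mm high; origin at the centre of its underside on the bench, x pointing away from the robot, y along the row of three cells (to the left), z up; yaw within 0.35 rad. Three bolts stand in a row along its near edge (72.5 mm from centre, 95 mm apart) and behind each, further from the robot, lies the hinged wooden cover of its cell.
- bolt_1 (a joint): Slide of the left (mould +y) bolt, m: 0 = standing up as at the start, 0.010 = fully down. Two of the three bolts are tight and do not go down (less than 2 mm at 20 N). The loose one drops up to 10 mm under a push of about 2 N and stays where it was pushed to; once at the bottom it is firm. All three look alike and start at 0.
- bolt_1_top (a point): Centre of the top of the left (mould +y) bolt's steel head, 26 mm wide, 12 mm thick; the top starts 76 mm above the bench, 26 mm above the mould's top.
- cover_1 (a joint): Hinge of the left (mould +y) cover, rad: 0 = shut, lying flat on the mould, grows as its near edge swings up and away from the robot, up to 1.35. Nothing latches it; it is light (0.13 to 0.22 kg) and falls shut when let go at any angle.
- cover_1_knob (a point): Centre of the knob head on the left (mould +y) cover: an upright steel cylinder, 20 mm in diameter and 24 mm tall, on a 12 mm thick stem; the point is 26 mm above the top of the 12 mm thick cover and 88 mm above the bench when shut. Cover 129 x 88 mm; the knob is 110 mm from the hinge line and 38 mm above it, near the cover's edge facing the robot.
- cover_1_hinge (a point): Point on the hinge line of the left (mould +y) cover, in line with its knob, 50 mm above the bench, at the cover's edge far from the robot; the hinge line runs along the mould's y.
- bolt_2 (a joint): Slide of the middle bolt, m: 0 = standing up as at the start, 0.010 = fully down. Two of the three bolts are tight and do not go down (less than 2 mm at 20 N). The loose one drops up to 10 mm under a push of about 2 N and stays where it was pushed to; once at the bottom it is firm. All three look alike and start at 0.
- bolt_2_top (a point): Centre of the top of the middle bolt's steel head, 26 mm wide, 12 mm thick; the top starts 76 mm above the bench, 26 mm above the mould's top.
- cover_2 (a joint): Hinge of the middle cover, rad: 0 = shut, lying flat on the mould, grows as its near edge swings up and away from the robot, up to 1.35. Nothing latches it; it is light (0.13 to 0.22 kg) and falls shut when let go at any angle.
- cover_2_knob (a point): Centre of the knob head on the middle cover: an upright steel cylinder, 20 mm in diameter and 24 mm tall, on a 12 mm thick stem; the point is 26 mm above the top of the 12 mm thick cover and 88 mm above the bench when shut. Cover 129 x 88 mm; the knob is 110 mm from the hinge line and 38 mm above it, near the cover's edge facing the robot.
- cover_2_hinge (a point): Point on the hinge line of the middle cover, in line with its knob, 50 mm above the bench, at the cover's edge far from the robot; the hinge line runs along the mould's y.
- bolt_3 (a joint): Slide of the right (mould -y) bolt, m: 0 = standing up as at the start, 0.010 = fully down. Two of the three bolts are tight and do not go down (less than 2 mm at 20 N). The loose one drops up to 10 mm under a push of about 2 N and stays where it was pushed to; once at the bottom it is firm. All three look alike and start at 0.
- bolt_3_top (a point): Centre of the top of the right (mould -y) bolt's steel head, 26 mm wide, 12 mm thick; the top starts 76 mm above the bench, 26 mm above the mould's top.
- cover_3 (a joint): Hinge of the right (mould -y) cover, rad: 0 = shut, lying flat on the mould, grows as its near edge swings up and away from the robot, up to 1.35. Nothing latches it; it is light (0.13 to 0.22 kg) and falls shut when let go at any angle.
- cover_3_knob (a point): Centre of the knob head on the right (mould -y) cover: an upright steel cylinder, 20 mm in diameter and 24 mm tall, on a 12 mm thick stem; the point is 26 mm above the top of the 12 mm thick cover and 88 mm above the bench when shut. Cover 129 x 88 mm; the knob is 110 mm from the hinge line and 38 mm above it, near the cover's edge facing the robot.
- cover_3_hinge (a point): Point on the hinge line of the right (mould -y) cover, in line with its knob, 50 mm above the bench, at the cover's edge far from the robot; the hinge line runs along the mould's y.
- stone_center (a point): Bystander: smooth brown polishing stone, 72 mm wide, 38 mm tall, left of the mould; the point is its centre.
- ink_stick_center (a point): Bystander: black ink stick lying flat, 95 x 24 x 12 mm, left of the mould; the point is its centre.
- weight_center (a point): Bystander: brass balance weight, 36 mm wide, 50 mm tall, right of the mould; the point is its centre.
- knife_center (a point): Bystander: craft knife lying flat, about 165 x 24 x 14 mm, right of the mould; the point is the middle of its handle.

How it is judged:
On the way, in this order (a step that is already met when the one before it is completed fails the run):
1. the loose bolt has been tapped down (at least 4 mm) (value of joint any of bolt_1, bolt_2, bolt_3 above 0.004 m), for 0.1 s.
2. the cover behind the dropped bolt is lifted by the fingers (((value of joint bolt_1 above 0.004 m and value of joint cover_1 between 0.5 and 1.15 rad and velocity of joint cover_1 between -0.1 and 0.1 rad/s and contact force between the fingers and cover_1 above 0.3 N) or (value of joint bolt_2 above 0.004 m and value of joint cover_2 between 0.5 and 1.15 rad and velocity of joint cover_2 between -0.1 and 0.1 rad/s and contact force between the fingers and cover_2 above 0.3 N) or (value of joint bolt_3 above 0.004 m and value of joint cover_3 between 0.5 and 1.15 rad and velocity of joint cover_3 between -0.1 and 0.1 rad/s and contact force between the fingers and cover_3 above 0.3 N))), for 0.2 s.
At the end, for the whole second after the job is handed in: The loose bolt is down by more than 4 mm; the cover behind it is held still by the fingers at 0.5 to 1.15 rad (29 to 66 degrees); the other two covers are shut (under 0.1 rad); the bystanders are within 20 mm of where they were (((value of joint bolt_1 above 0.004 m and value of joint cover_1 between 0.5 and 1.15 rad and velocity of joint cover_1 between -0.1 and 0.1 rad/s and contact force between the fingers and cover_1 above 0.3 N) or (value of joint bolt_2 above 0.004 m and value of joint cover_2 between 0.5 and 1.15 rad and velocity of joint cover_2 between -0.1 and 0.1 rad/s and contact force between the fingers and cover_2 above 0.3 N) or (value of joint bolt_3 above 0.004 m and value of joint cover_3 between 0.5 and 1.15 rad and velocity of joint cover_3 between -0.1 and 0.1 rad/s and contact force between the fingers and cover_3 above 0.3 N)) and (value of joint bolt_1 above 0.004 m or value of joint cover_1 below 0.1 rad) and (value of joint bolt_2 above 0.004 m or value of joint cover_2 below 0.1 rad) and (value of joint bolt_3 above 0.004 m or value of joint cover_3 below 0.1 rad) and distance of each of stone_center, ink_stick_center, weight_center, knife_center from where it was at the start of the episode below 0.02 m); the arm keeps its last pose, push and grip.
It fails at once if a cover was opened (over 0.2 rad) whose bolt has not dropped ((not (value of joint bolt_1 above 0.004 m) and value of joint cover_1 above 0.2 rad) or (not (value of joint bolt_2 above 0.004 m) and value of joint cover_2 above 0.2 rad) or (not (value of joint bolt_3 above 0.004 m) and value of joint cover_3 above 0.2 rad)).
It fails at once if a bystander was moved by more than 20 mm (distance of any of stone_center, ink_stick_center, weight_center, knife_center from where it was at the start of the episode above 0.02 m).
It also fails if it takes over 48 s, if anything falls off the work surface, if the arm or the gripper's body presses on something with over 40 N, if the wrist force passes 120 N, or if a joint passes its speed limit or range.

## Robot

A 6-joint arm with a two-finger parallel gripper is mounted at the origin on the work surface. World frame = base frame: x ahead of the robot, y to its left, z up, the work surface at z = 0. Lengths are in m, angles in rad, forces in N, time in s.
With the tool pointing down it reaches from about 0.25 to 0.775 m from the base axis. Payload 4 kg.
Tool frame: the origin (TCP) lies at the very end of the fingers, on their centre line; the grasp point (between the pads) lies 19 mm behind it (robot.grip_point_offset is the distance from the TCP to the grasp point, in m); z points along the fingers, x is the direction in which the jaws open and shut, and the axes are right-handed (so a half turn about z gives the same grasp; the last joint's range is limited). The gripper opens to 94 mm and grips with 3 to 60 N. Pads are 16 mm wide; open, the fingers measure 119 mm over their backs; the gripper's body (75 mm by 177 mm) begins 78 mm behind the grasp point.
Start: joints at [-1.301, 0.087, 1.371, -0, 1.684, -0.103], TCP at [0.2, -0.512, 0.206] pointing down, gripper open.
Joint ranges: [-3.1, 3.1], [-0.76, 2.03], [0.27, 2.55], [-1.08, 4.22], [0.17, 2.65], [-2.57, 2.57]. Speed limits (rad/s): [2.79, 2.79, 3.14, 3.14, 3.14, 3.14].

## Interface

Orientations are given as [roll, pitch, yaw] about the fixed x, y, z axes, in that order (R = Rz(yaw) Ry(pitch) Rx(roll)).
In Python, from bench import robot gives the robot as it stands.
- The arm moves only by the shell command python3 -m inch 'ROWS'. ROWS is text: rows parted by semicolons, each of 5 numbers parted by spaces: the shift along the tool's x, y, z in cm, then the turn about the tool's z in rad, then the closure, from 0 (fully open) to 1 (shut). In form: tx ty tz spin claw; .... A call has 1 to 20 rows; each row is the pose to reach, as a shift and turn from the pose measured when the call began, along the tool's axes at that moment; what a row does not reach only later rows make up. A row lasts 1/12 s, in which the tool goes at most 41.7 mm and 7.16 degrees, less where a joint would pass 70% of its speed; a pose out of reach is approached as far as the arm can. A call with a gripper value outside its range is refused whole. The fingers move at their own pace and stop on an object; the grip force is fixed at half the most. Time passes only in rows, so rows that repeat a pose let the fingers close. It gives the time, the measured TCP pose, the force and the opening at its end, in the units of the state.
- robot.get_obs(): the state, without advancing time (a new reading comes with each control period).
- robot.snapshot(name): name is "scene" or "side" or "wrist"; returns (picture, depth): 480x640x3 uint8, blue, green, red; 480x640 float32, m along the optical axis (not along the pixel's ray), 0 where there is no reading.
- robot.camera_info(name): a dict with "K" (3x3 intrinsics, pixels), "dist" ([k1, k2, p1, p2, k3] as OpenCV has them; the pictures are not rectified), "extrinsics" (4x4, takes a point from world to camera coordinates); the wrist camera has in their place "mount" (4x4, takes a point from camera to tool coordinates, whose origin is the TCP and whose axes are the tool frame's). Camera axes: x right, y down, z forward; pixel columns grow to the right and rows downward; lengths in m; the calibration is good to about 2 mm. A picture is of the moment at which its call begins: read the wrist's pose just before it. camera_info takes no time and is no camera call.
- robot.close_job(): hands the job in, once; it reports no verdict.
The state is a dict: "time": time; "joint_positions": joint angles; "qvel": joint speeds; "joint_torque": joint torques, N m; "tool_pos": TCP position; "ee_rot": TCP orientation; "wrist_force": force on the tool from outside, world axes, zero at the start; "wrist_torque": the same for the moment, N m; "width": finger opening in m.
Only numpy, scipy, OpenCV 4.12 (cv2) and the standard library are available. Lean on these libraries where they do the work, as an engineer would, in place of code of your own. Each camera call takes 0.05 s, during which the arm holds its last target.

## Working session

There is one attempt and no reset: what is moved stays moved. The work goes in short steps, Python scripts to look and compute and a shell command to move; the robot and the scene stay as the last step left them, time stands still between calls to the robot, and variables do not carry over. Pictures are saved under pics/ and viewed, and the job is handed in when it is done.

```bash
ls; mkdir -p pics
python3 - <<'E'
from bench import robot
import cv2, numpy as np
o=robot.get_obs()
for k,v in o.items(): print(k,np.round(v,4))
for n in ["scene","side"]:
    p,d=robot.snapshot(n); cv2.imwrite(f"pics/{n}0.png",p); np.save(f"{n}0.npy",d)
    c=robot.camera_info(n); print(n,{k:np.round(v,4).tolist() for k,v in c.items()})
print(robot.camera_info("wrist"))
print(robot.grip_point_offset)
E
```

```text
pics
time 0.0
joint_positions [-1.3011  0.0879  1.3722 -0.      1.6836 -0.1031]
qvel [-0.0008 -0.0023 -0.0017  0.0015 -0.0013  0.0014]
joint_torque [-1.00000e-03 -3.40185e+01 -3.02426e+01  7.16000e-02  3.32000e-02
 -2.00000e-04]
tool_pos [ 0.2002 -0.5117  0.2043]
ee_rot [-3.1414e+00  2.1000e-03 -1.1980e+00]
wrist_force [-0.739  -0.2979  0.3864]
wrist_torque [ 0.0507 -0.0421  0.0062]
width 0.0937
scene {'K': [[433.185, 0.0, 323.6157], [0.0, 433.185, 241.5598], [0.0, 0.0, 1.0]], 'dist': [-0.0999, 0.0, 0.0, 0.0, 0.0], 'extrinsics': [[-0.4282, 0.9037, 0.0066, 0.2333], [0.5742, 0.2777, -0.7702, -0.2831], [-0.6978, -0.3259, -0.6378, 1.2771], [0.0, 0.0, 0.0, 1.0]]}
side {'K': [[463.8069, 0.0, 315.0738], [0.0, 463.8069, 234.8557], [0.0, 0.0, 1.0]], 'dist': [0.0035, 0.0, 0.0, 0.0, 0.0], 'extrinsics': [[0.7877, -0.6158, -0.0193, -0.4521], [-0.4253, -0.5209, -0.7401, 0.3595], [0.4457, 0.5912, -0.6722, 0.5986], [0.0, 0.0, 0.0, 1.0]]}
{'K': array([[331.96438668,   0.        , 320.81345847],
       [  0.        , 331.96438668, 236.58279806],
       [  0.        ,   0.        ,   1.        ]]), 'dist': array([-0.0146355,  0.       ,  0.       ,  0.       ,  0.       ]), 'mount': array([[ 9.99999576e-01,  5.57326120e-04,  7.32595301e-04,
        -2.80940297e-04],
       [-7.22702650e-04,  9.68278462e-01,  2.49872563e-01,
        -7.24178469e-02],
       [-5.70095746e-04, -2.49872987e-01,  9.68278455e-01,
        -1.79747307e-01],
       [ 0.00000000e+00,  0.00000000e+00,  0.00000000e+00,
         1.00000000e+00]])}
0.0188
```

View pics/scene0.png

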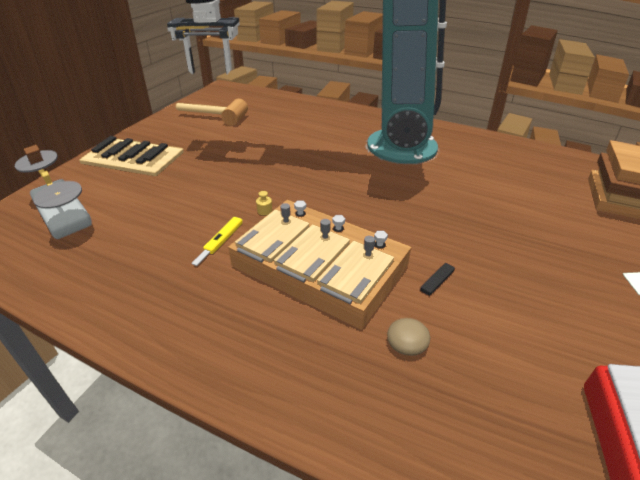

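View pics/side0.png

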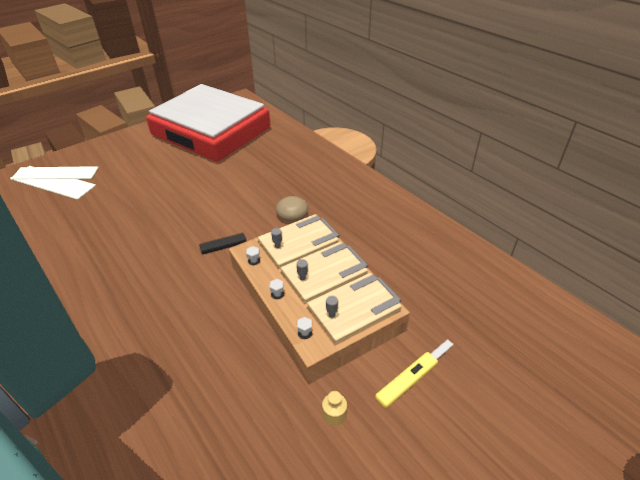

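The scene view shows the mould around (320,258), with bolts near (300,207), (339,222) and (380,238) and the dark knobs behind them. The side view shows the bolts near (253,255), (277,288) and (305,326). I'll enlarge both.

Run:
```python
import cv2
a=cv2.imread("pics/scene0.png")[190:270,250:410]; cv2.imwrite("pics/sc.png",cv2.resize(a,None,fx=5,fy=5,interpolation=cv2.INTER_CUBIC))
a=cv2.imread("pics/side0.png")[220:345,230:390]; cv2.imwrite("pics/sd.png",cv2.resize(a,None,fx=4.8,fy=4.8,interpolation=cv2.INTER_CUBIC))
```

```text
(no output)
```

View pics/sc.png

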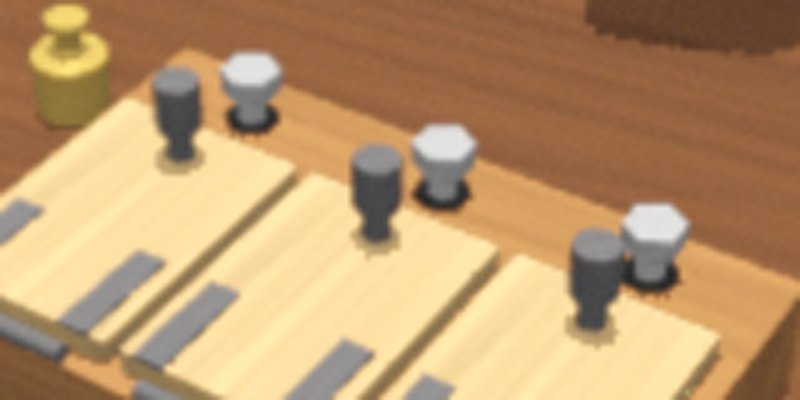

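View pics/sd.png

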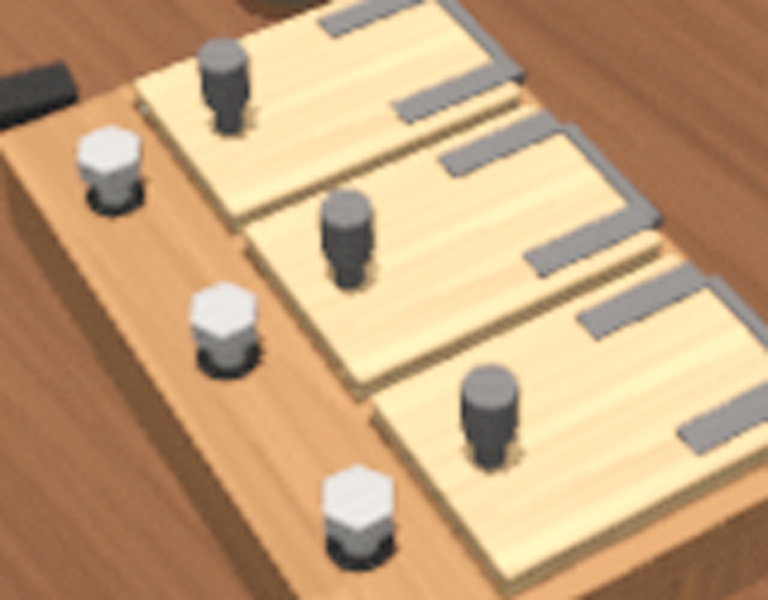

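```bash
cat > h.py <<'E'
import cv2, numpy as np
from bench import robot
from scipy.optimize import least_squares
def proj(n,P):
    c=robot.camera_info(n);E=c["extrinsics"]
    return cv2.projectPoints(np.asarray(P,float).reshape(-1,3),cv2.Rodrigues(E[:3,:3])[0],E[:3,3],c["K"],c["dist"])[0][:,0]
E
python3 - <<'E'
from h import *
sc=np.array([(251,71),(444,142),(655,220),(177,80),(377,157),(598,242)][::1],float)
sc=(sc+.5)/5-.5+[250,190]; sc=sc[[2,1,0,5,4,3]]
sd=np.array([(109,147),(223,311),(358,494),(223,52),(346,203),(490,381)],float)
sd=(sd+.5)/4.8-.5+[230,220]
def pts(v):
    c,s=np.cos(v[2]),np.sin(v[2])
    L=[(-.0725,y,.076) for y in (.095,0,-.095)]+[(v[3],y,.100) for y in (.095,0,-.095)]
    return np.array([(v[0]+c*a-s*b,v[1]+s*a+c*b,z) for a,b,z in L])
f=lambda v:np.r_[(proj("scene",pts(v))-sc).ravel(),(proj("side",pts(v))-sd).ravel()]
r=least_squares(f,[.5,0,0,-.03]);print(r.x);print(np.round(r.fun.reshape(2,6,2),2));print(np.round(pts(r.x),4))
E
```

```text
[ 0.57577774  0.00459606 -0.12494121 -0.02172536]
[[[ 0.35 -0.09]
  [ 0.31 -0.51]
  [ 0.22 -0.91]
  [ 0.37 -0.21]
  [ 0.34 -0.36]
  [ 0.12 -0.51]]

 [[ 0.02 -0.09]
  [ 0.32 -0.88]
  [ 0.33  0.05]
  [ 0.16 -0.07]
  [ 0.37  0.19]
  [ 0.58  0.2 ]]]
[[ 0.5157  0.1079  0.076 ]
 [ 0.5038  0.0136  0.076 ]
 [ 0.492  -0.0806  0.076 ]
 [ 0.5661  0.1016  0.1   ]
 [ 0.5542  0.0073  0.1   ]
 [ 0.5424 -0.087   0.1   ]]
```

The model fits to under 1 px, so the mould is at about (0.576, 0.005) with yaw -0.125. The tool can't tilt, so I'll put the jaws along the mould's y and let the knob pivot between the pads. First I'll go above bolt_3.

```bash
cat >> h.py <<'E'
from scipy.spatial.transform import Rotation as Ro
M=np.array([0.5758,0.0046]);YAW=-0.125
def m2w(a,b,z): c,s=np.cos(YAW),np.sin(YAW); return np.array([M[0]+c*a-s*b,M[1]+s*a+c*b,z])
def row(p,yaw=-np.pi/2+YAW):
    o=robot.get_obs();R=Ro.from_euler("xyz",o["ee_rot"]).as_matrix()
    d=R.T@(np.asarray(p)-o["tool_pos"])*100
    w=np.arctan2(R[1,0],R[0,0]); sp=-((yaw-w+np.pi)%(2*np.pi)-np.pi)
    print("row",np.round(d,2),"spin",round(sp,3),"| t",round(o["time"],2),"tcp",np.round(o["tool_pos"],4),"rpy",np.round(o["ee_rot"],3),"F",np.round(o["wrist_force"],2),"w",round(float(o["width"]),4))
E
python3 -c "
from h import *
row(m2w(-.0725,-.095,.12))"
```

```text
row [-29.5  -42.88   8.51] spin 0.498 | t 0.1 tcp [ 0.2002 -0.5117  0.2044] rpy [-3.141e+00  2.000e-03 -1.198e+00] F [-0.16  0.41 -0.62] w 0.0942
```

```bash
python3 -m inch '-29.5 -42.9 3 0.498 1;-29.5 -42.9 3 0.498 1;-29.5 -42.9 3 0.498 1;-29.5 -42.9 4 0.498 1;-29.5 -42.9 5 0.498 1;-29.5 -42.9 6 0.498 1;-29.5 -42.9 7 0.498 1;-29.5 -42.9 8.5 0.498 1;-29.5 -42.9 8.5 0.498 1;-29.5 -42.9 8.5 0.498 1;-29.5 -42.9 8.5 0.498 1;-29.5 -42.9 8.5 0.498 1;-29.5 -42.9 8.5 0.498 1;-29.5 -42.9 8.5 0.498 1;-29.5 -42.9 8.5 0.498 1;-29.5 -42.9 8.5 0.498 1;-29.5 -42.9 8.5 0.498 1;-29.5 -42.9 8.5 0.498 1'
python3 -c "
from h import *
row(m2w(-.0725,-.095,.08))"
```

```text
time: 1.6
tool_pos: [0.4919, -0.082, 0.1206]
ee_rot: [-3.142, 0.001, -1.698]
wrist_force: [-0.0, -0.2, 0.8]
width: 0.0003
row [-0.13  0.01  4.06] spin -0.003 | t 1.6 tcp [ 0.4919 -0.082   0.1206] rpy [-3.142e+00  1.000e-03 -1.698e+00] F [-0.02 -0.18  0.77] w 0.0003
```

```bash
python3 -m inch '-0.1 0 2 0 1;-0.1 0 3.8 0 1;-0.1 0 3.8 0 1;-0.1 0 3.8 0 1'
python3 -c "
from h import *
row(m2w(-.0725,-.095,.076))
p,d=robot.snapshot('side');cv2.imwrite('pics/s1.png',cv2.resize(p[200:400,200:440],None,fx=3,fy=3))"
```

```text
time: 1.93
tool_pos: [0.491, -0.0818, 0.0822]
ee_rot: [3.14, 0.002, -1.7]
wrist_force: [0.2, 0.3, 1.2]
width: 0.0006
row [-0.12 -0.09  0.62] spin -0.004 | t 1.93 tcp [ 0.491  -0.0818  0.0822] rpy [ 3.14e+00  2.00e-03 -1.70e+00] F [0.2  0.29 1.17] w 0.0006
```

View pics/s1.png

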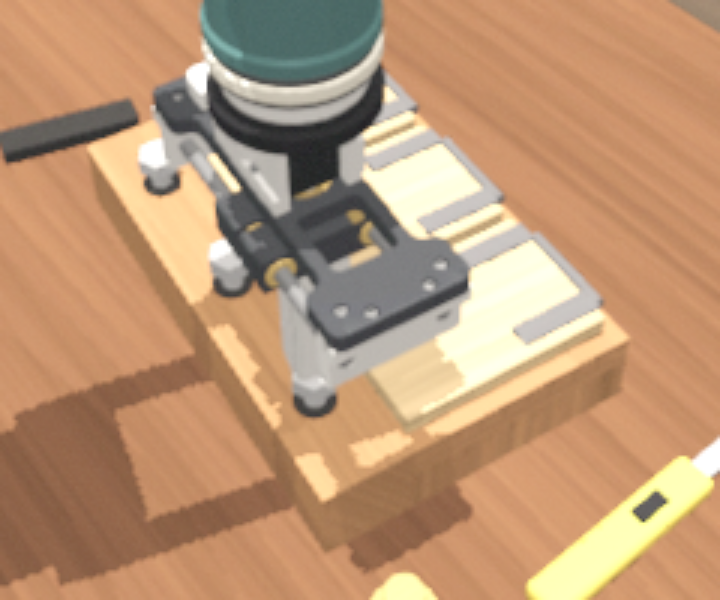

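The closed fingertips sit right over bolt_3, at about (315,385) in the crop. Now I'll tap.

```bash
python3 -m inch '-0.1 0 0.4 0 1;-0.1 0 0.6 0 1;-0.1 0 0.8 0 1;-0.1 0 0.8 0 1'
python3 -c "
from h import *
row(m2w(-.0725,-.095,.076))"
```

```text
time: 2.32
tool_pos: [0.4925, -0.081, 0.0755]
ee_rot: [-3.14, 0.001, -1.7]
wrist_force: [0.1, 0.3, -0.5]
width: 0.0004
row [-0.03  0.05 -0.05] spin -0.004 | t 2.32 tcp [ 0.4925 -0.081   0.0755] rpy [-3.14e+00  1.00e-03 -1.70e+00] F [ 0.07  0.27 -0.51] w 0.0004
```

```bash
python3 -m inch '0 0 0.2 0 1;0 0 0.3 0 1;0 0 0.3 0 1'; python3 -m inch '0 0 0.1 0 1;0 0 0.2 0 1;0 0 0.2 0 1'
```

```text
time: 2.57
tool_pos: [0.4926, -0.081, 0.0725]
ee_rot: [-3.14, 0.001, -1.7]
wrist_force: [-0.0, -0.9, 0.5]
width: 0.0004
time: 2.82
tool_pos: [0.4926, -0.081, 0.0703]
ee_rot: [-3.14, 0.001, -1.7]
wrist_force: [0.2, -0.1, 0.3]
width: 0.0005
```

```bash
python3 -c "
from h import *
row(m2w(-.0725,-.095,.076))
p,d=robot.snapshot('side');a=cv2.resize(p[240:350,220:330],None,fx=5,fy=5)
q=cv2.imread('pics/side0.png')[240:350,220:330]
cv2.imwrite('pics/s2.png',np.hstack([a[:,::1],]))
p,d=robot.snapshot('scene');cv2.imwrite('pics/s3.png',cv2.resize(p[180:300,230:430],None,fx=4,fy=4))"
```

```text
row [-0.03  0.06 -0.57] spin -0.004 | t 2.82 tcp [ 0.4926 -0.081   0.0703] rpy [-3.14e+00  1.00e-03 -1.70e+00] F [ 0.17 -0.14  0.3 ] w 0.0005
```

View pics/s2.png

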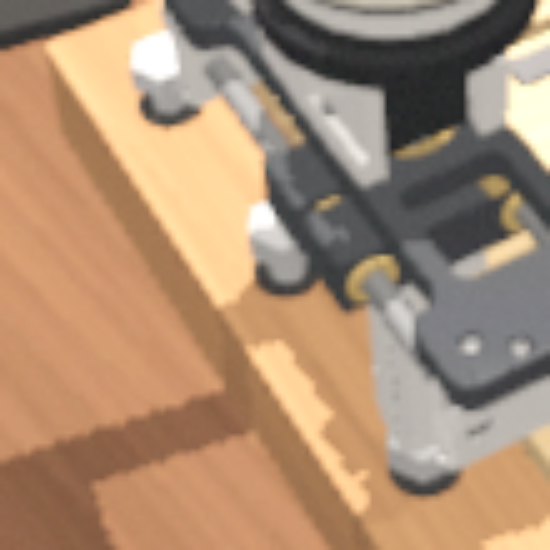

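View pics/s3.png

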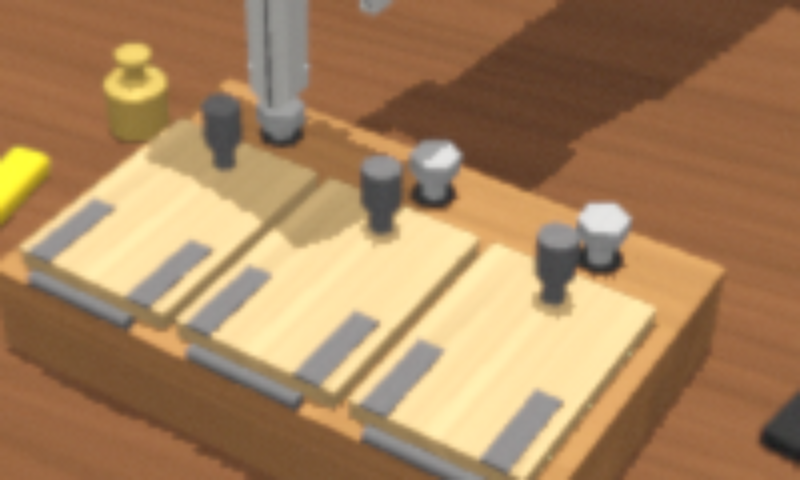

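In both views the head under the fingers has sunk: its stem is nearly hidden at (282,120) in the scene crop, while the other two bolts still show theirs. So bolt_3 is the loose one, and I'll push it on down.

```bash
python3 -m inch '0 0 0.1 0 1;0 0 0.2 0 1;0 0 0.3 0 1;0 0 0.3 0 1'; python3 -m inch '0 0 0.1 0 1;0 0 0.2 0 1;0 0 0.3 0 1;0 0 0.3 0 1'
```

```text
time: 3.25
tool_pos: [0.4925, -0.0809, 0.0671]
ee_rot: [-3.14, 0.001, -1.7]
wrist_force: [0.5, 0.5, 0.3]
width: 0.0008
time: 3.58
tool_pos: [0.4927, -0.0809, 0.0662]
ee_rot: [-3.139, 0.001, -1.7]
wrist_force: [-4.1, 1.3, 10.4]
width: 0.0009
```

The bolt bottomed out at z = 66.2 mm and then went firm at 10 N. I'll retreat, part-open the gripper and check the bolt and knob.

```bash
python3 -m inch '0 0 -1 0 1;0 0 -3 0 1;0 -1 -5 0 1;0 -3 -5 0 0.5;0 -5 -5 0 0.5;0 -5 -5 0 0.5;0 -5 -5 0 0.5;0 -5 -5 0 0.5;0 -5 -5 0 0.5'
python3 -c "
from h import *
row(m2w(-.0217,-.095,.069))
p,d=robot.snapshot('scene');cv2.imwrite('pics/s4.png',cv2.resize(p[180:300,230:430],None,fx=4,fy=4))
p,d=robot.snapshot('wrist');cv2.imwrite('pics/s5.png',p)"
```

```text
time: 4.33
tool_pos: [0.5412, -0.0871, 0.1159]
ee_rot: [-3.141, 0.001, -1.7]
wrist_force: [-0.2, -0.6, -0.4]
width: 0.0373
row [-0.03 -0.12  4.69] spin -0.004 | t 4.33 tcp [ 0.5412 -0.0871  0.1159] rpy [-3.141e+00  1.000e-03 -1.700e+00] F [-0.22 -0.64 -0.37] w 0.0373
```

View pics/s4.png

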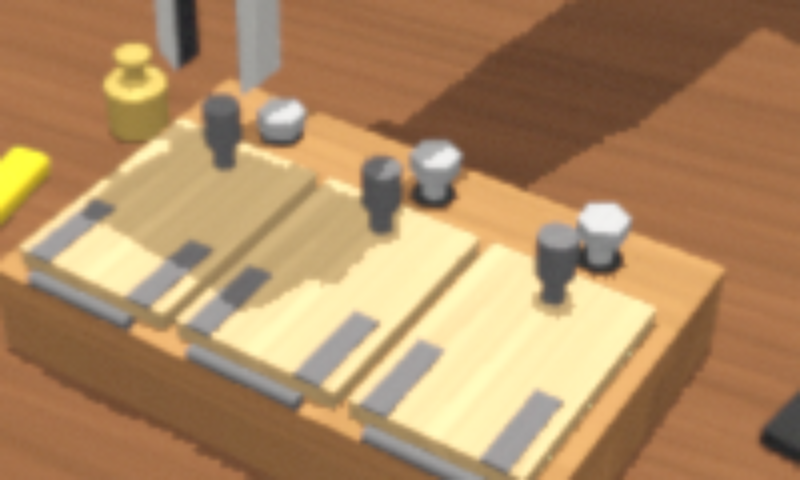

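View pics/s5.png

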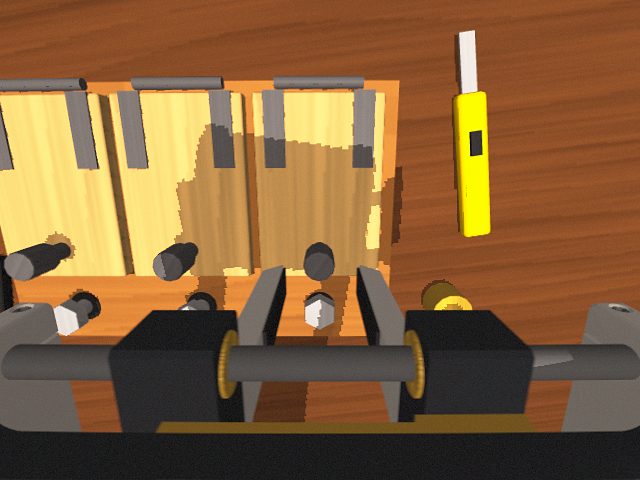

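bolt_3 stays down, and its head at (282,120) now sits flush on its ring. The wrist view has knob_3 at (319,260), centred between the fingers. I'll descend around it and close.

```bash
python3 -m inch '0 -0.1 2 0 0.5;0 -0.1 4 0 0.5;0 -0.1 4.6 0 0.5;0 -0.1 4.6 0 0.5;0 -0.1 4.6 0 0.5;0 -0.1 4.6 0 0.5'
python3 -c "
from h import *
row(m2w(-.0217,-.095,.070))
p,d=robot.snapshot('wrist');cv2.imwrite('pics/s6.png',p)"
```

```text
time: 4.93
tool_pos: [0.5431, -0.0875, 0.0715]
ee_rot: [-3.138, 0.001, -1.7]
wrist_force: [0.4, 0.1, -0.1]
width: 0.047
row [-0.05  0.08  0.15] spin -0.004 | t 4.93 tcp [ 0.5431 -0.0875  0.0715] rpy [-3.138e+00  1.000e-03 -1.700e+00] F [ 0.37  0.09 -0.07] w 0.047
```

View pics/s6.png

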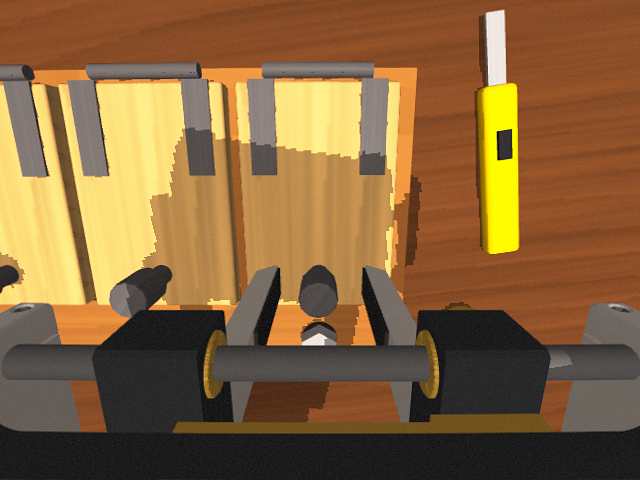

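The knob at (318,290) is between the pads. Closing.

```bash
python3 -m inch '0 0 0.1 0 1;0 0 0.1 0 1;0 0 0.1 0 1;0 0 0.1 0 1;0 0 0.1 0 1;0 0 0.1 0 1'
python3 - <<'E'
from h import *
row(m2w(-.0217,-.095,.070))
o=robot.get_obs(); r=np.hypot(.110,.038);a0=np.arctan2(.038,.110)
R=Ro.from_euler("xyz",o["ee_rot"]).as_matrix()
for th in np.arange(.1,.85,.1):
    dx=.110-r*np.cos(a0+th); dz=r*np.sin(a0+th)-.038
    w=np.array([dx*np.cos(YAW),dx*np.sin(YAW),dz]); print(round(th,2),np.round(R.T@w*100,2))
E
```

```text
time: 5.48
tool_pos: [0.5437, -0.0861, 0.071]
ee_rot: [-3.137, 0.003, -1.699]
wrist_force: [0.4, 4.5, 1.4]
width: 0.0193
row [0.1  0.12 0.1 ] spin -0.004 | t 5.48 tcp [ 0.5437 -0.0861  0.071 ] rpy [-3.137e+00  3.000e-03 -1.699e+00] F [0.44 4.54 1.41] w 0.0193
0.1 [-0.01 -0.44 -1.08]
0.2 [-0.01 -0.98 -2.1 ]
0.3 [-0.02 -1.63 -3.07]
0.4 [-0.02 -2.37 -3.97]
0.5 [-0.03 -3.19 -4.79]
0.6 [-0.03 -4.09 -5.53]
0.7 [-0.04 -5.06 -6.17]
0.8 [-0.04 -6.09 -6.71]
```

Gripped at 19.3 mm, so I'll lift along the hinge arc.

```bash
python3 -m inch '0 -0.2 -0.5 0 1;0 -0.44 -1.08 0 1;0 -0.7 -1.6 0 1;0 -0.98 -2.1 0 1;0 -1.3 -2.6 0 1;0 -1.63 -3.07 0 1;0 -2 -3.5 0 1;0 -2.37 -3.97 0 1;0 -2.37 -3.97 0 1'
python3 -c "
from h import *
row(m2w(-.0217,-.095,.070))
p,d=robot.snapshot('scene');cv2.imwrite('pics/s7.png',cv2.resize(p[150:300,200:430],None,fx=3.4,fy=3.4))"
```

```text
time: 6.23
tool_pos: [0.5681, -0.0892, 0.1119]
ee_rot: [-3.135, 0.004, -1.699]
wrist_force: [0.6, 3.5, -3.9]
width: 0.0195
row [0.12 2.6  4.17] spin -0.003 | t 6.23 tcp [ 0.5681 -0.0892  0.1119] rpy [-3.135  0.004 -1.699] F [ 0.61  3.5  -3.88] w 0.0195
```

View pics/s7.png

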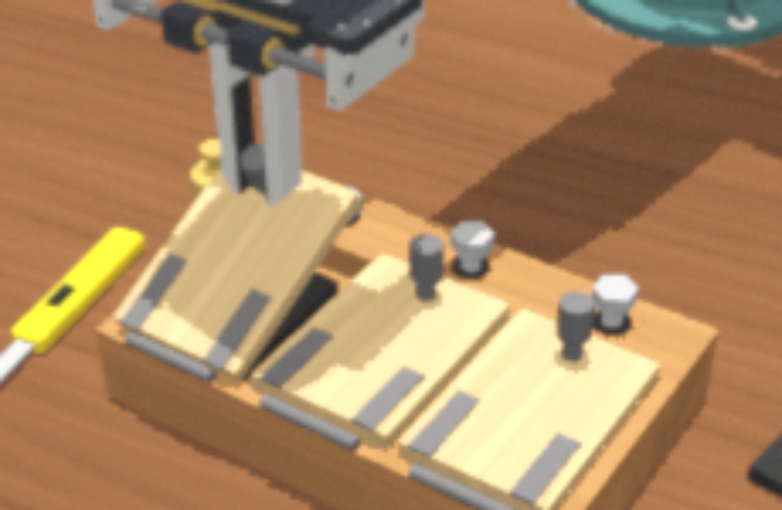

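The cover is lifting with the knob held at about (255,165) in the crop, and the other two are still shut. I'll continue to about 45 degrees.

```bash
python3 -m inch '0 -0.4 -0.4 0 1;0 -0.8 -0.8 0 1;0 -1.2 -1.15 0 1;0 -1.7 -1.5 0 1;0 -2.2 -1.85 0 1;0 -2.65 -2.15 0 1;0 -3.1 -2.4 0 1;0 -3.5 -2.6 0 1;0 -3.5 -2.6 0 1;0 -3.5 -2.6 0 1;0 -3.5 -2.6 0 1;0 -3.5 -2.6 0 1'
python3 -c "
from h import *
row(m2w(-.0217,-.095,.070))
p,d=robot.snapshot('scene');cv2.imwrite('pics/s8.png',cv2.resize(p[150:300,200:430],None,fx=3.4,fy=3.4))
p,d=robot.snapshot('side');cv2.imwrite('pics/s9.png',p)"
```

```text
time: 7.28
tool_pos: [0.6024, -0.0936, 0.1377]
ee_rot: [-3.135, 0.004, -1.699]
wrist_force: [1.1, 3.5, -3.6]
width: 0.0193
row [0.14 6.07 6.73] spin -0.003 | t 7.28 tcp [ 0.6024 -0.0936  0.1377] rpy [-3.135  0.004 -1.699] F [ 1.08  3.51 -3.57] w 0.0193
```

View pics/s8.png

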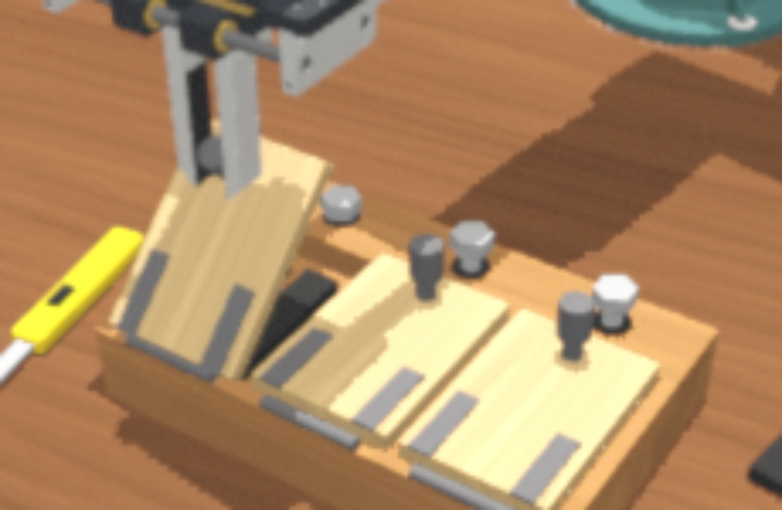

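View pics/s9.png

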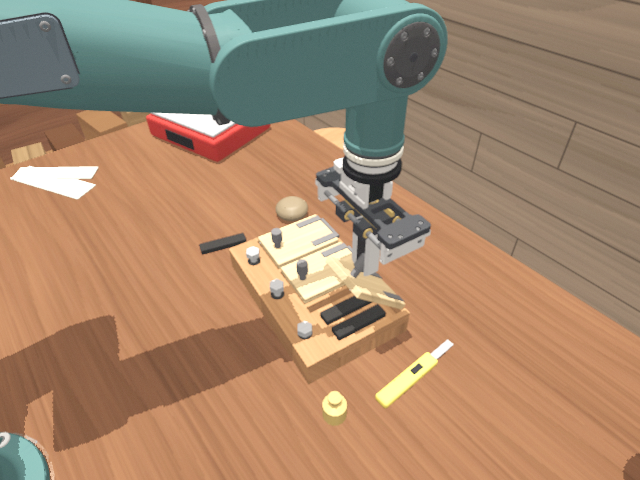

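The cover stands at about 45° with the knob in the pads. bolt_3 is down at (341,203) in the crop, the other covers are shut and the bystanders sit at the same pixels as before. I'll hold briefly and check that nothing is creeping.

```bash
python3 -m inch '0 0 0 0 1;0 0 0 0 1;0 0 0 0 1;0 0 0 0 1;0 0 0 0 1;0 0 0 0 1;0 0 0 0 1;0 0 0 0 1'
python3 -c "
from h import *
p,d=robot.snapshot('scene');a=cv2.imread('pics/s8.png');b=cv2.resize(p[150:300,200:430],None,fx=3.4,fy=3.4)
print('img diff', cv2.absdiff(a,b).mean(), cv2.absdiff(a,b).max())
o=robot.get_obs();print(o['tool_pos'],o['qvel'],o['width']);robot.close_job()"
```

```text
time: 8.05
tool_pos: [0.6023, -0.0935, 0.1377]
ee_rot: [-3.135, 0.004, -1.699]
wrist_force: [0.8, 3.1, -5.0]
width: 0.0193
img diff 0.8498386908045401 28
[ 0.60228792 -0.09355031  0.13771176] [-0.00145169 -0.00102277  0.00028936  0.0008727  -0.00104007  0.00132861] 0.019451101115474472
the job is handed in; nothing more can be done
```

I handed the job in at about 8 s of the 48 s allowed. The right bolt (bolt_3) is pushed down and its cover is held open at about 45°; no verdict was reported.

- **Bolt:** bolt_3 was the first one I tapped and it dropped at once, so I never tapped the other two. It bottomed out about 10 mm down and was firm there at 10 N. The pictures show it staying down.
- **Cover:** I gripped its knob with the jaws along the hinge and lifted it along the hinge arc. The angle, about 0.77 rad, comes from how far the gripper moved; I did not measure it separately in the images.
- **Last checks:** over a hold of 0.7 s the gripper stayed within 0.2 mm, the jaw opening stayed at 19.3–19.5 mm on the 20 mm knob, and the scene picture was practically unchanged. By eye, the other two covers were shut and the stone, ink stick, weight and knife were where they started.
- **One disagreement:** while bolt_3 was going down the wrist force read only about 0.3–0.5 N, not the 2 N or so I expected. I confirmed the drop from the pictures instead.

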